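# Seat a sandwich panel on the hidden pin of a bonding jig

### The arm

A 6-joint arm with a two-finger parallel gripper is mounted at the origin on the work surface. World frame = base frame: x ahead of the robot, y to its left, z up, the work surface at z = 0. Lengths are in m, angles in rad, forces in N, time in s.
With the tool pointing down it reaches from about 0.3 to 0.825 m from the base axis. Payload 5.4 kg.
Tool frame: the origin (TCP) lies at the centre of the arm's flange, where the gripper is bolted on; the fingertips stand 190 mm ahead of it and the grasp point (between the pads) lies 171 mm ahead of it; z points along the fingers, y is the line along which they close (so a half turn about z gives the same grasp; the last joint's range is limited). The gripper opens to 92 mm and grips with 3 to 60 N. Pads are 20 mm wide; open, the fingers measure 128 mm over their backs; the gripper's body (75 mm by 189 mm) begins 69 mm behind the grasp point.
Start: joints at [-1.42, 0.158, 1.597, -0, 1.386, -0.21], TCP at [0.203, -0.538, 0.405] pointing down, gripper open.
Joint ranges: [-2.91, 2.91], [-0.94, 2.29], [0.18, 2.7], [-1.29, 4.43], [0.17, 2.64], [-3, 3]. Speed limits (rad/s): [2.57, 2.57, 3.14, 3.14, 3.14, 3.14].

### API

Orientations are given as a unit quaternion [w, x, y, z].
In Python, from cell import move_ptp, movel, move_joints, gripper_to, pause, inverse_kinematics, read_state, camera, MotionError, hand_in, boxes_of, trace gives the robot as it stands. Calls block until the motion is done:
- move_ptp(position, orientation): joint-space move of the TCP to a pose.
- movel(position, rotation=None, speed=0.15, until_force=None): straight line of the TCP; rotation=None keeps the orientation; speed is the mean speed in m/s. With until_force (N) it stops when the force on the tool has changed by that much, and returns True; else False.
- move_joints(angles): joint-space move.
- gripper_to(opening, strength=None): opening from 0.0 (shut) to 1.0 (fully open); strength is the grip in N (None keeps the last); returns when the fingers have stopped.
- pause(seconds).
- inverse_kinematics(position, orientation): joint angles nearest the present ones, or None.
- read_state(): the state.
- camera(name): name is "side" or "top" or "wrist"; returns a dict with "image" (420x560x3 uint8, red, green, blue), "fov_y" (degrees; the focal length in pixels is half the picture's height over the tangent of half this angle, whatever the lens; pixels are square), "cx", "cy" (the principal point, pixels), "world_to_cam" (4x4, takes a point from world to camera coordinates); the wrist camera has in their place "tool_from_camera" (4x4, takes a point from camera to tool coordinates, whose origin is the TCP and whose axes are the flange's). Camera axes: x right, y down, z forward; pixel columns grow to the right and rows downward; lengths in m; the calibration is good to about 2 mm. A picture is of the moment at which its call begins: read the wrist's pose just before it. There is no depth.
A pose or a line that the arm cannot do raises MotionError and nothing moves.
- hand_in(): hands the job in; it is judged then, once.
Trained networks look in a picture, given as the dict that the camera call returned (one of the last four; its "shot" number tells which), for a name from the list of things; names that differ only in an ending like _2 or _b are one class to them, and where a whole thing is asked for, a point or a joint stands for the part that bears it (a point fixed in the world has none). Each returns a list of dicts, best first, with "p" (0 to 1); they miss things now and then, are a little off and sometimes report something else, mostly with a low value. They report only what shows in the picture. A call takes as long as a camera call. They do not tell look-alikes from the thing itself.
- boxes_of(thing, picture): "at" ([x, y, z] in m, in world coordinates, good to about 4 mm: the middle of the surface that is visible of it).
- trace(thing, picture): "pixels" (420x560 bool, what is visible of it).
The state is a dict: "time_s": time; "q": joint angles; "joint_velocities": joint speeds; "effort": joint torques, N m; "tcp_pos": TCP position; "orientation": TCP orientation; "wrist_force": force on the tool from outside, world axes, zero at the start; "torque": the same for the moment, N m; "finger_gap": opening from 0.0 (shut) to 1.0 (fully open); "grasp_force": force on a finger pad.
Only numpy, scipy, OpenCV 4.12 (cv2) and the standard library are available. Lean on these libraries where they do the work, as an engineer would, in place of code of your own. Each camera call takes 0.05 s, during which the arm holds its last target. There are 200 camera calls.

### The job

Take the red sandwich panel out of its leaning rack and stand it upright on its thin lower edge in the channel of the blue bonding jig, up against the red end stop. Then slide it along the channel, away from the red stop, until the hole in its lower edge drops over the locating pin hidden in the channel, and press it fully down against the spring bar. Finish while still gripping the panel and holding it pressed home: do not let go, and leave the bottles, cup, can and grey panel where they are.

Things in the scene. Friction and masses are not known exactly. Their poses are not given: they have to be found in the camera images.
- panel: The part to handle: flat foam-cored panel, red faces, yellow core; 24 mm thick (x), 120 mm long (y), 110 mm tall (z), 0.18 to 0.34 kg. Origin: centre of its lower thin edge; z runs within the panel from that edge to the upper one. Same either way round. It starts leaning in the rack 0.5 rad (29 degrees) from upright, upper edge towards the robot.
- panel_top (a point): Middle of the panel's upper thin edge, 110 mm from its lower one. At the start the upper 54 mm of both faces are free to grip across the thickness, with the fingers coming down along the panel's slope. Grip firmly and press lightly while sliding: pushed off-centre, the panel can turn in the fingers.
- panel_hole (a point): Mouth of the blind hole in the middle of the panel's lower thin edge (the panel's origin): 12 mm along the panel's y, 16 mm along its x, 25 mm deep.
- rack: Fixed plywood rack, base 130 by 170 mm, in which the red panel leans. Origin: underside of the base, below the middle of the panel's lower edge, which stands 40 mm higher. x: the level direction from the panel's upper towards its lower edge; y: along the panel. A sloping board behind the panel (-x side) covers its lower 56 mm.
- jig: Fixed bonding jig, aluminium base 100 by 226 mm, blue walls. Origin: underside of the base, below the channel's centre. The channel runs along y, is 29 mm wide (x) and 176 mm long; walls straight to 55 mm above the origin, then flared lips to 64 mm. Panel's lower edge height over the origin: riding on the pin's tip 38 mm, dropped over the pin on to the spring bar 26 mm, pressed home 18 mm.
- red_stop (a point): Inner face of the red end stop closing the channel at the jig's +y (y = 88 mm, 62 mm above the jig's origin). The panel touches it with its centre at y = +28 mm, and counts as up against it above y = +21 mm. The other end is closed by a bare steel stop at y = -88 mm.
- channel (a point): Point on the channel's centre line at the jig's y = 0, 38 mm above its origin, the height of the locating pin's tip. The brass pin is 8 mm thick, fixed upright on this centre line somewhere from y = -18 to +8 mm; its place differs each time and is not reported, but it can be seen from above until the panel covers it.
- spring_bar (a joint): How far the steel spring bar forming the channel's floor is pressed down: 0 up (its top 26 mm above the jig's origin), 0.008 m fully down. It pushes back with 6 N at the start of its travel and 13 N at the end.
- spare_panel: Bystander: a panel like the red one but with grey faces, lying flat. Origin: centre of its underside.
- resin_bottle: Bystander: white bottle with blue cap, 68 mm across, 190 mm tall. Origin: centre of its underside.
- hardener_bottle: Bystander: grey bottle with yellow cap, 56 mm across, 150 mm tall. Origin: centre of its underside.
- mixing_cup: Bystander: white cup, 70 mm across, 70 mm tall. Origin: centre of its underside.
- filler_can: Bystander: steel can with a green label, 74 mm across, 100 mm tall. Origin: centre of its underside.
Not all that is in view belongs to the job. Leave any purple look-alike of the jig alone. Of the things that look like the panel, the smaller one is meant.

How it is judged:
By the outcome, as a careful person would: the job done as asked, in the order asked, and still so for the second after the job is handed in, while the arm keeps its last pose, push and grip.
It also fails if it takes over 64 s, if anything falls off the work surface, if the arm or the gripper's body presses on something with over 40 N, if the wrist force passes 120 N, or if a joint passes its speed limit or range.

## Working session

There is one attempt and no reset: what is moved stays moved. The work goes in short steps, each a Python script; the robot and the scene stay as the last script left them, time stands still between calls to the robot, and variables do not carry over. Pictures are saved under pics/ and viewed, at most 10 in all, crops included, and the job is handed in when it is done.

```bash
ls; mkdir -p pics
python3 - <<'E'
from cell import *
import cv2,numpy as np
s=read_state();print(s['time_s'],s['tcp_pos'],s['orientation'])
for c in ['top','side']:
    p=camera(c);cv2.imwrite(f'pics/{c}1.png',p['image'][:,:,::-1]);print(c,p['fov_y'],p['cx'],p['cy'],np.round(p['world_to_cam'],3).tolist())
    for t in ['panel','rack','jig','red_stop','spare_panel','spring_bar']:
        try:
            for b in boxes_of(t,p): print(t,np.round(b['at'],3),round(b['p'],2))
        except Exception as e: print(t,e)
E
```

```text
pics
0.0 [ 0.20292919 -0.53770745  0.40372663] [-9.22227042e-04  9.83770648e-01  1.79428147e-01  3.19428259e-05]
top 56.78669894878693 279.5642919261094 210.1714185809215 [[0.001, -1.0, 0.02, -0.13], [-0.997, -0.003, -0.077, 0.529], [0.077, -0.02, -0.997, 1.41], [0.0, 0.0, 0.0, 1.0]]
panel [ 0.516 -0.237  0.12 ] 0.73
panel [ 0.269 -0.505  0.029] 0.59
panel [ 0.754 -0.091  0.128] 0.49
panel [ 0.551 -0.24   0.012] 0.48
rack [ 0.546 -0.24   0.011] 0.6
rack [0.497 0.246 0.027] 0.55
jig [0.497 0.244 0.025] 0.78
jig [ 0.289 -0.233  0.024] 0.78
red_stop [ 0.287 -0.227  0.027] 0.93
red_stop [0.494 0.246 0.031] 0.6
red_stop [ 0.516 -0.232  0.124] 0.45
spare_panel [0.762 0.225 0.024] 0.7
spring_bar [ 0.284 -0.232  0.029] 0.92
side 51.63384642085111 280.5590550401506 208.8454785185088 [[-0.997, -0.071, -0.015, 0.52], [-0.028, 0.567, -0.823, 0.17], [0.067, -0.821, -0.567, 1.426], [0.0, 0.0, 0.0, 1.0]]
panel [ 0.519 -0.205  0.108] 0.83
panel [ 0.291 -0.491  0.034] 0.6
jig [ 0.286 -0.196  0.027] 0.89
jig [0.497 0.272 0.017] 0.69
red_stop [ 0.285 -0.2    0.024] 0.9
red_stop [0.496 0.27  0.02 ] 0.88
red_stop [ 0.516 -0.206  0.105] 0.42
spare_panel [0.76  0.238 0.023] 0.75
spare_panel [0.494 0.272 0.02 ] 0.71
spare_panel [ 0.522 -0.201  0.009] 0.18
spring_bar [0.5   0.237 0.029] 0.8
```

View pics/top1.png

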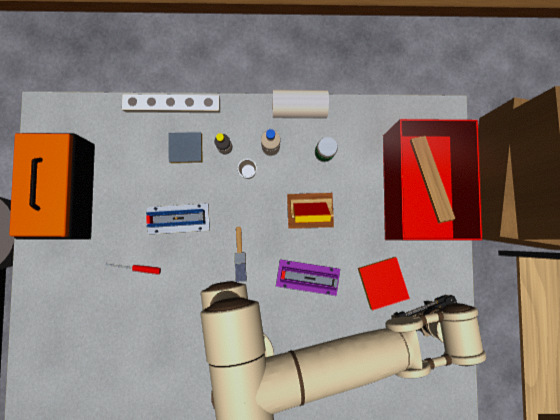

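View pics/side1.png

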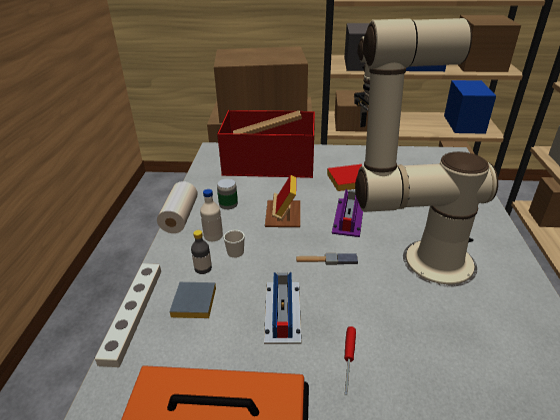

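Top view: the candidates for the panel are the leaning red panel in the rack at (312,210), the larger flat red slab at (385,282) and the red bin at (430,180). I choose (312,210), the smaller one, leaning. Jigs: the blue one is at (178,218) with its red stop on the left (+y), and the purple one at (308,277) is a look-alike. Side view agrees: panel (287,197), blue jig (283,305). Next, close wrist views.

```bash
cat > h.py <<'E'
from cell import *
import numpy as np, cv2
from scipy.spatial.transform import Rotation as Ro
def q_of(R): x,y,z,w=Ro.from_matrix(R).as_quat(); return [w,x,y,z]
def R_of(q): return Ro.from_quat([q[1],q[2],q[3],q[0]]).as_matrix()
def tool_R(yaw,lean=0.,sgn=1):
    # tool z down tilted by lean away from robot; tool y along sgn*x of the frame yawed
    z=np.array([np.sin(lean),0,-np.cos(lean)]); y=sgn*np.array([np.cos(lean),0,np.sin(lean)])
    R=np.column_stack([np.cross(y,z),y,z]); return Ro.from_euler('z',yaw).as_matrix()@R
def wcam():
    s=read_state(); p=camera('wrist'); T=np.eye(4); T[:3,:3]=R_of(s['orientation']); T[:3,3]=s['tcp_pos']
    p['cw']=T@np.array(p['tool_from_camera']); return p
def foc(p): return 210/np.tan(np.radians(p['fov_y'])/2)
def ray(p,u,v,z):
    C=p['cw'] if 'cw' in p else np.linalg.inv(p['world_to_cam'])
    d=C[:3,:3]@np.array([(u-p['cx'])/foc(p),(v-p['cy'])/foc(p),1]); o=C[:3,3]
    return o+d*(z-o[2])/d[2]
def save(p,n): cv2.imwrite(f'pics/{n}.png',p['image'][:,:,::-1])
E
python3 - <<'E'
from h import *
import pickle
p=wcam(); print(np.round(p['tool_from_camera'],3).tolist(),p['fov_y'])
for s in (1,-1):
  for pos,l in (([.5,.245,.42],0),([.45,-.235,.33],.5),([.5,.245,.3],0)):
    print(s,inverse_kinematics(pos,q_of(tool_R(0,l,s))))
E
```

```text
[[0.001, -0.965, -0.263, 0.074], [1.0, 0.001, 0.0, 0.001], [0.0, -0.263, 0.965, 0.019], [0.0, 0.0, 0.0, 1.0]] 64.98072490242564
1 [ 2.38577640e-01  1.00944588e-01  1.62974680e+00 -4.44089210e-16
  1.41090127e+00  2.38577640e-01]
1 [-0.8142101  -0.07262801  2.02344387  0.46616285  0.88776291 -1.05645541]
1 [ 2.38577640e-01  2.15504620e-01  1.74813780e+00 -4.44089210e-16
  1.17795024e+00  2.38577640e-01]
-1 [ 2.38577640e-01  1.00944588e-01  1.62974680e+00 -4.44089210e-16
  1.41090127e+00 -2.90301501e+00]
-1 [-0.8142101  -0.07262801  2.02344387  0.46616285  0.88776291  2.08513724]
-1 [ 2.38577640e-01  2.15504620e-01  1.74813780e+00 -4.44089210e-16
  1.17795024e+00 -2.90301501e+00]
```

Run:
```python
from h import *
import pickle
move_ptp([.5,.245,.36],q_of(tool_R(0))); p=wcam(); save(p,'wj')
print([ (b['at'],b['p']) for t in ('jig','red_stop') for b in boxes_of(t,p)])
for t in ('jig','spring_bar'):
  for b in trace(t,p)[:1]:
    c,_=cv2.findContours(b['pixels'].astype('u1'),0,2); c=max(c,key=cv2.contourArea); print(t,cv2.minAreaRect(c)); p['tr_'+t]=b['pixels']
pickle.dump(p,open('wj.pkl','wb'))
move_ptp([.50,-.237,.38],q_of(tool_R(0))); p=wcam(); save(p,'wr')
print([ (b['at'],b['p']) for t in ('rack','panel') for b in boxes_of(t,p)])
for t in ('panel',):
  for b in trace(t,p)[:2]:
    c,_=cv2.findContours(b['pixels'].astype('u1'),0,2); c=max(c,key=cv2.contourArea); print(t,cv2.minAreaRect(c))
pickle.dump(p,open('wr.pkl','wb')); print(read_state()['time_s'])
```

```text
[([0.4987, 0.2618, 0.0252], 0.94)]
jig ((278.5101623535156, 189.1421356201172), (232.6216278076172, 103.45071411132812), 85.91438293457031)
spring_bar ((277.77783203125, 188.4452362060547), (174.98915100097656, 29.279598236083984), 85.97173309326172)
[([0.5645, -0.2049, 0.0109], 0.82), ([0.5095, -0.2277, 0.1345], 0.44), ([0.5111, -0.2324, 0.1296], 0.74), ([0.3349, -0.4859, 0.0259], 0.66)]
panel ((146.5, 382.0), (45.0, 48.0), 0.0)
5.9
```

View pics/wj.png

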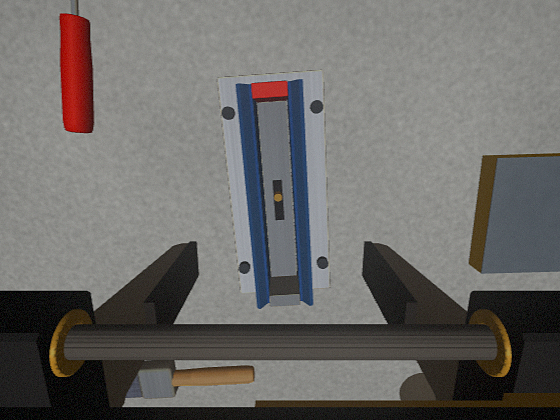

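View pics/wr.png

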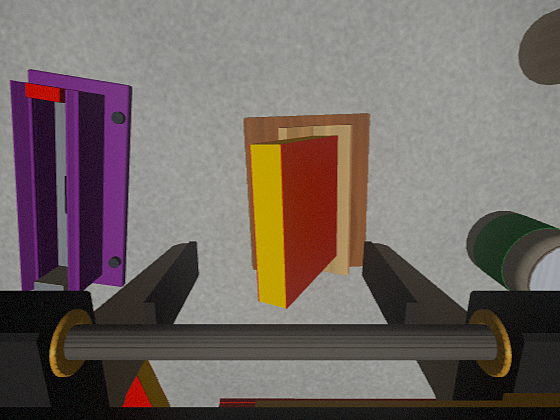

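Wrist views: the blue jig has its red stop at (270,90), pin tip at (278,197) and channel nearly vertical. The panel's yellow upper edge runs from (265,145) to (272,300), its red face faces right, and the purple look-alike sits at the left. One zoomed crop for precise pixels, which also checks the choice.

Run:
```python
import cv2,numpy as np
a=cv2.imread('pics/wj.png')[60:310,210:340]; b=cv2.imread('pics/wr.png')[100:350,240:380]
def z(a):
    a=cv2.resize(a,None,fx=2.4,fy=2.4,interpolation=cv2.INTER_CUBIC); return a
cv2.imwrite('pics/zoom.png',np.hstack([z(a),z(b)]))
```

```text
(no output)
```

View pics/zoom.png

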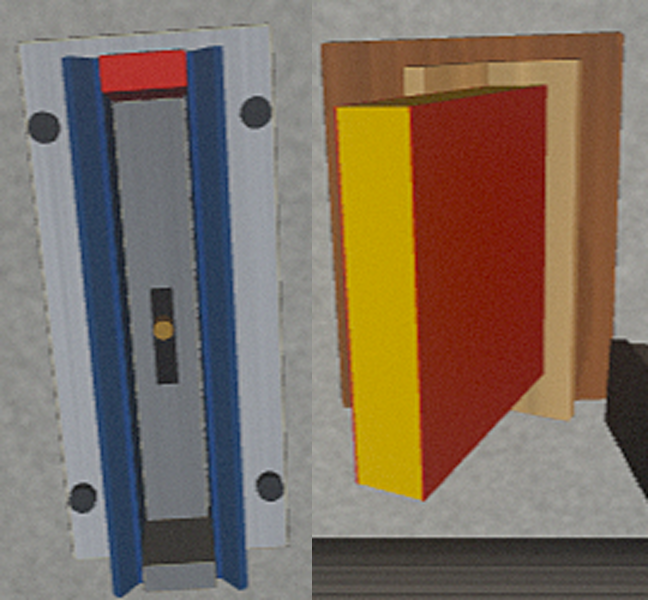

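```bash
cat > fit.py <<'E'
from h import *
import pickle
from scipy.optimize import least_squares
def proj(p,X):
    T=np.linalg.inv(p['cw']); c=X@T[:3,:3].T+T[:3,3]; return c[:,:2]/c[:,2:]*foc(p)+[p['cx'],p['cy']]
def world(v,L):
    c,s=np.cos(v[2]),np.sin(v[2]); return L@np.array([[c,-s,0],[s,c,0],[0,0,1]]).T+[v[0],v[1],0]
pj=pickle.load(open('wj.pkl','rb')); pr=pickle.load(open('wr.pkl','rb'))
uvj=np.array([[20,43],[268,25],[287,545],[75,557],[145.5,96]])/2.4+[210,60]
def Lj(t): return np.array([[-.05,.113,t],[.05,.113,t],[.05,-.113,t],[-.05,-.113,t],[0,.088,.062]])
f=lambda v:(proj(pj,world(v,Lj(v[3])))-uvj).ravel()
r=least_squares(f,[.5,.26,0.,.01]); J=r.x; print('jig',J,'res',np.round(r.fun,1))
pin=ray(pj,163/2.4+210,330/2.4+60,.038); c,s=np.cos(J[2]),np.sin(J[2])
d=pin[:2]-J[:2]; pl=[c*d[0]+s*d[1],-s*d[0]+c*d[1]]; print('pin',pin,'in jig',pl)
uvp=(np.array([[338,107],[411,106],[424,500],[358,484]])-[312,0])/2.4+[240,100]
n=np.array([-np.sin(.5),0,np.cos(.5)]);xh=np.array([np.cos(.5),0,np.sin(.5)]);y=np.array([0,1,0])
Lp=np.array([[0,0,.04]+.11*n+a*.012*xh+b*.06*y for a,b in((-1,1),(1,1),(1,-1),(-1,-1))])
r=least_squares(lambda v:(proj(pr,world(v,Lp))-uvp).ravel(),[.56,-.23,0.]); P=r.x; print('rack',P,'res',np.round(r.fun,1))
top=world(P,np.array([[0,0,.04]+.11*n]))[0];print('top',top)
json=__import__('json');json.dump(dict(J=list(J),pl=list(map(float,pl)),P=list(P)),open('fit.json','w'))
g=26e-3; Rt=tool_R(P[2],.5); gp=top+g*Rt[:,2]; tcp=gp-.171*Rt[:,2]; print('tcp',tcp)
for k in (0,.1): print(inverse_kinematics(tcp-k*Rt[:,2],q_of(Rt)))
E
python3 fit.py
```

```text
jig [0.49854886 0.24667773 0.06821423 0.00530554] res [-0.7  0.9  1.1  0.7  0.  -0.3 -0.1  0.1 -0.3 -1.2]
pin [0.49835194 0.24781469 0.038     ] in jig [np.float64(-0.00011896459080882517), np.float64(0.0011477421747297743)]
rack [ 0.54535166 -0.23638102  0.0359697 ] res [-0.2  0.   0.1  0.6 -0.1 -0.1  0.2 -0.7]
top [ 0.49264896 -0.23827754  0.13653408]
tcp [ 0.42317722 -0.2407775   0.26378355]
[-0.87363585 -0.0154234   2.11732206  0.55699903  0.79774408 -1.25569162]
[-0.97235059 -0.26842636  2.14657591  0.49068169  1.03655399 -1.21347985]
```

Both fits are within about 1 px, and the pin lies on the channel's centre line at jig y ≈ +1 to 2 mm. Now the grasp.

```bash
cat > grasp.py <<'E'
from fit import *
move_ptp(tcp-.1*Rt[:,2],q_of(Rt)); gripper_to(.65,strength=55)
print(movel(tcp,speed=.1,until_force=8),np.array(read_state()['tcp_pos'])-tcp)
gripper_to(0.,strength=55); s=read_state(); print(s['finger_gap']*92,s['grasp_force'],s['wrist_force'],s['torque'])
movel(tcp-.1*Rt[:,2],speed=.1); s=read_state(); print(s['finger_gap']*92,s['wrist_force'],s['torque'],s['time_s'])
p=camera('side'); save(p,'lift');
E
python3 grasp.py
```

```text
jig [0.49854886 0.24667773 0.06821423 0.00530554] res [-0.7  0.9  1.1  0.7  0.  -0.3 -0.1  0.1 -0.3 -1.2]
pin [0.49835194 0.24781469 0.038     ] in jig [np.float64(-0.00011896459080882517), np.float64(0.0011477421747297743)]
rack [ 0.54535166 -0.23638102  0.0359697 ] res [-0.2  0.   0.1  0.6 -0.1 -0.1  0.2 -0.7]
top [ 0.49264896 -0.23827754  0.13653408]
tcp [ 0.42317722 -0.2407775   0.26378355]
[-0.87363585 -0.0154234   2.11732206  0.55699903  0.79774408 -1.25569162]
[-0.97235059 -0.26842636  2.14657591  0.49068169  1.03655399 -1.21347985]
False [ 6.38686399e-05 -2.02731744e-04  5.02531729e-04]
23.704163113234227 54.997923374176025 [-1.88821034  0.46641533  1.53769527] [-0.05102181  0.20493416  0.00741516]
23.804531324092125 [ 0.19004724 -0.47302715 -2.49134726] [-0.05136438  0.30719608  0.04303148] 10.0583
```

Gripped at 24 mm, with about 2.5 N of weight showing. Moving above the jig, upright, then checking with the wrist camera.

```bash
cat > place.py <<'E'
import io,contextlib
with contextlib.redirect_stdout(io.StringIO()):
    from fit import *
JR=tool_R(J[2],0.); H=.255
def jp(y,edge,x=0.): return world(J,np.array([[x,y,edge+H]]))[0]
def injig():
    s=read_state(); d=np.array(s['tcp_pos'])-[J[0],J[1],0]; c,sn=np.cos(J[2]),np.sin(J[2])
    w=np.array(s['wrist_force']); F=[c*w[0]+sn*w[1],-sn*w[0]+c*w[1],w[2]]
    return np.round(1e3*np.array([c*d[0]+sn*d[1],-sn*d[0]+c*d[1],d[2]-H]),2),np.round(F,2),np.round(s['torque'],2),round(s['time_s'],1)
E
python3 - <<'E'
from place import *
s=read_state(); a=np.array(s['tcp_pos'])
movel(a+[0,0,.04],speed=.2)
move_ptp(jp(.022,.11),q_of(JR)); print(*injig())
p=wcam(); save(p,'wabove'); q=camera('side'); 
cv2.imwrite('pics/both.png',np.vstack([p['image'][100:380,100:460],q['image'][110:390,150:510]])[:,:,::-1])
E
```

```text
[  0.27  21.16 109.87] [ 0.18  0.17 -0.81] [-0.08 -0.08 -0.02] 12.3
```

View pics/both.png

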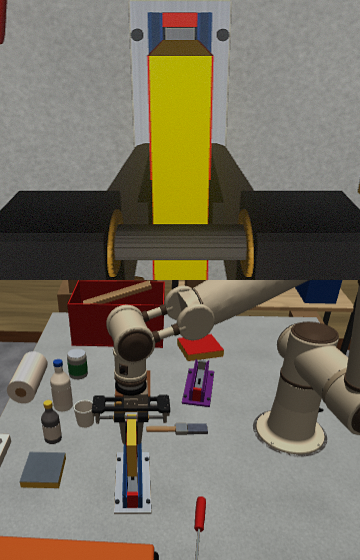

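The panel is held upright and aligned over the channel. Its upper +y edge is at full-image (250–312,155), the lower one at about (262–300,140), and the stop lies beyond at (280,119). Checking its position in the hand from these pixels, then descending.

Run:
```python
from place import *
p=wcam()
c,s=np.cos(J[2]),np.sin(J[2])
for u,v,z in ((250,155,.22),(312,155,.22),(262,140,.11),(303,140,.11),(280,125,.062)):
    d=ray(p,u,v,z)[:2]-J[:2]; print(u,v,np.round([1e3*(c*d[0]+s*d[1]),1e3*(-s*d[0]+c*d[1])],1))
movel(jp(.022,.066),speed=.1); print(injig())
print(movel(jp(.022,.0415),speed=.03,until_force=5),*injig())
```

```text
250 155 [-11.   81.7]
312 155 [12.5 81.7]
262 140 [-12.3  81.2]
303 140 [16.4 81.2]
280 125 [ 0.3 90.8]
(array([ 0.13, 21.98, 66.15]), array([-0.07, -0.36, -1.6 ]), array([-0.08, -0.06, -0.01]), 13.1)
False [ 0.1  22.04 41.71] [-0.67 -0.12 -0.7 ] [-0.07 -0.08  0.03] 14.0
```

Run:
```python
from place import *
print('stop',movel(jp(.034,.0415),speed=.02,until_force=4),*injig())
y=injig()[0][1]/1e3
print('pin',movel(jp(y,.033),speed=.01,until_force=2.5),*injig())
pause(.3); print(*injig())
```

```text
stop True [-0.29 29.15 40.83] [-0.28  0.36 -1.79] [-0.21 -0.15  0.03] 14.5
pin True [-0.55 28.96 37.65] [-0.3   0.39  3.73] [-0.15 -0.06 -0.01] 14.8
[-0.57 28.98 37.68] [-0.47  0.48  5.47] [-0.11 -0.09  0.03] 15.2
```

Run:
```python
from place import *
y=injig()[0][1]/1e3
movel(jp(y,.0385),speed=.02); print(*injig())
print('stop',movel(jp(.034,.0385),speed=.01,until_force=3),*injig())
pause(.2); print(*injig())
y=injig()[0][1]/1e3
print('pin',movel(jp(y,.035),speed=.01,until_force=2),*injig())
p=camera('top'); save(p,'t3'); cv2.imwrite('pics/t3c.png',cv2.resize(p['image'][170:270,100:260,::-1],None,fx=4,fy=4))
```

```text
[-0.32 28.9  37.7 ] [ 0.26 -0.24 -0.1 ] [-0.02 -0.32 -0.02] 15.4
stop True [-0.33 29.62 37.63] [-0.01 -0.38  3.53] [-0.25 -0.19  0.02] 15.7
[-0.33 29.56 37.63] [0.21 0.16 4.89] [-0.18 -0.24  0.01] 15.9
pin True [-1.000e-02  2.967e+01  3.762e+01] [-1.04  0.38  4.04] [-0.28  0.08 -0.03] 16.1
```

View pics/t3c.png

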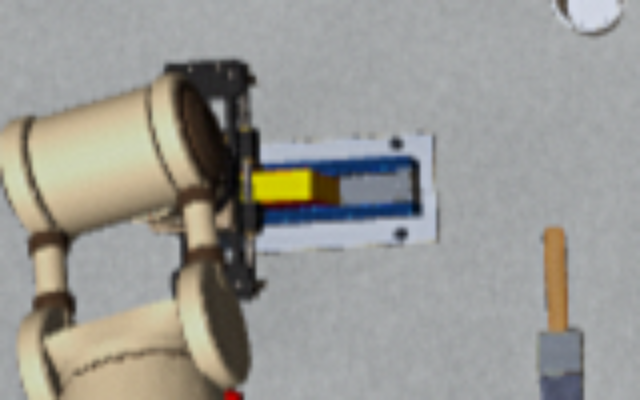

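Run:
```python
from place import *
y=injig()[0][1]/1e3
movel(jp(y-.001,.0405),speed=.02); pause(.2); print(*injig())
print('stop',movel(jp(.036,.0405),speed=.01,until_force=6),*injig())
y=injig()[0][1]/1e3
print('pin',movel(jp(y,.0345),speed=.01,until_force=3),*injig())
```

```text
[-0.23 28.64 40.05] [ 0.32 -0.12 -3.07] [-0.04 -0.13 -0.02] 16.6
stop True [-0.29 30.32 39.8 ] [ 1.7  -0.48 -1.61] [ 0.02 -0.55 -0.11] 17.0
pin True [-0.12 30.27 37.55] [-1.36  0.51  3.7 ] [-0.08 -0.04 -0.02] 17.3
```

Run:
```python
from place import *
movel(jp(.010,.0368),speed=.03); print(*injig())
y=.010
while y>-.006:
    y-=.001; movel(jp(y,.0362),speed=.02); i=injig(); print(*i)
    if i[0][2]<36.6: break
```

```text
[ 0.37 10.17 37.63] [0.83 2.68 5.72] [ 0.69 -0.09 -0.01] 18.2
[ 0.4   9.66 37.61] [-0.93  5.02  8.19] [1.1  0.19 0.01] 18.4
[ 0.47  8.55 37.57] [-1.13  5.02  8.01] [ 1.    0.07 -0.04] 18.7
[ 0.48  7.52 37.52] [0.53 4.66 6.83] [ 1.03  0.05 -0.03] 18.9
[ 0.47  6.38 37.33] [1.01 3.76 6.17] [ 0.9  -0.14  0.02] 19.2
[-2.000e-02  4.630e+00  3.575e+01] [ 1.94  0.57 -1.06] [ 0.14 -0.53 -0.06] 19.4
```

It dropped at y ≈ 4.6. Now lowering on to the bar and pressing home.

Run:
```python
from place import *
print(movel(jp(.0036,.031),speed=.02,until_force=6),*injig())
print(movel(jp(.0036,.026),speed=.02,until_force=8),*injig())
```

```text
False [ 0.    3.32 30.36] [ 3.61 -0.02 -3.13] [-0.11 -0.96 -0.09] 19.8
False [2.000e-02 3.640e+00 2.625e+01] [ 0.96 -0.61  1.5 ] [ 0.04 -0.49 -0.03] 20.2
```

Run:
```python
from place import *
for e in (.022,.018,.016,.015,.014):
    print(e,movel(jp(.0036,e),speed=.02,until_force=30),*injig())
    if injig()[1][2]>22: break
pause(.5); print(*injig(),read_state()['finger_gap']*92,read_state()['grasp_force'])
```

```text
0.022 False [ 0.08  3.59 22.54] [-0.52 -2.64  5.5 ] [-0.08 -0.05  0.06] 20.6
0.018 False [ 0.15  3.58 18.99] [-0.94 -2.79  8.91] [-0.07  0.22  0.07] 20.9
0.016 False [ 0.28  3.6  17.97] [-3.33 -3.64 13.81] [-0.21  0.69  0.14] 21.2
0.015 False [ 0.46  3.61 17.9 ] [-5.62 -4.51 19.17] [-0.29  1.21  0.18] 21.4
0.014 False [ 0.63  3.65 17.81] [-6.92 -4.91 24.39] [-0.29  1.7   0.17] 21.7
[ 0.62  3.66 17.83] [-7.55 -5.9  25.22] [-0.3   1.64  0.17] 22.2 23.91490937537735 55.01896262168884
```

Run:
```python
from place import *
p=wcam();q=camera('side')
cv2.imwrite('pics/end.png',np.vstack([p['image'][100:380,100:460],cv2.resize(q['image'][230:350,210:364],(360,280))])[:,:,::-1]); print(*injig())
```

```text
[ 0.61  3.66 17.84] [-7.69 -4.84 23.94] [-0.32  1.64  0.15] 22.3
```

View pics/end.png

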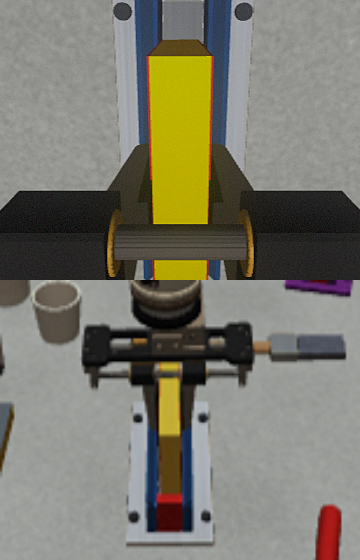

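The panel stands upright deep in the channel, its upper +y edge at (280,155) in the wrist image, the same place as before, so it has not turned in the fingers. It is bottomed out and pressed at about 25 N.

```bash
python3 -c "
from cell import *
print(hand_in())"
```

```text
the job is handed in; nothing more can be done
None
```

I handed in the job with the red panel still gripped and pressed home over the locating pin: its lower edge read 17.8 mm above the jig's origin (home is 18 mm), under about 25 N, after 22 s; the push to the red stop read y ≈ 29–30 mm, where contact should be 28 mm, and no steady push-back from the stop showed.

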